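Lock the bench stop with its jam nut

TASK

Fit the red-handled open spanner over the lower (steel) nut of the bench stop and swing it clockwise until its shank rests gently against the brass pin, which sets the nut. Leave the spanner there so that it holds the lower nut still, and tighten the upper (brass) jam nut clockwise until it is snug and then about an eighth of a turn more, neither less nor much more. Leave the spanner lying on the nut, and do not disturb the other things on the bench.

Things in the scene. Friction and masses are not known exactly. Their poses are not given: they have to be found in the camera images.
- stop_base: bench stop, fixed to the bench: grey plate 100 x 150 mm, 16 mm thick, with an upright stop screw 23 mm thick that carries, from below, the steel setting nut, a brass washer and the brass jam nut, and ends in a small brass dome 77 mm above the bench. Origin under the screw's axis, at bench height. Plate spans x -50 to 50 and y -50 to 100 mm. Its +y is the direction in which the spanner's handle points when the spanner rests on the pin.
- rest_pin: upright brass pin 12 mm thick, 18 mm high, fixed on the plate's top; origin at its foot, at x 15, y 75 mm of stop_base. It stands on the clockwise side of the spanner's shank and stops it. Round the work: the green lever press on the right (x 0.3 to 0.47, y -0.35 to -0.51) stands 0.49 m high, and hand tools hang from the shelf at x = 0.57, from 0.39 m up
- setting_nut_mid (a point): middle of the lower nut: steel hexagon 36 mm across flats, spanning 16.5 to 36 mm above the bench. Its x axis is square to two of its flats (those that the spanner's mouth takes). It turns under about 0.1 N m
- setting_nut (a joint): angle of the lower nut in rad, growing clockwise seen from above; 0 when its flats lie along stop_base's y axis; it starts turned back by 0.32 to 0.5, and should end within 0.2 of 0. The spanner's mouth has play on it: 0.08 rad either way
- jam_nut_mid (a point): middle of the upper nut: brass hexagon 36 mm across flats, 22 mm tall, spanning 39.5 to 61.5 mm above the bench; x axis square to two of its flats. It turns clockwise almost freely (0.03 N m) for an unknown 0.3 to 0.9 rad until snug; then it drags the washer round at 0.5 N m, rising by 0.1 N m per rad, which turns the lower nut too unless that is held. It stays where it is left
- lock_washer (a joint): how far, in rad, the jam nut has been turned clockwise past snug, taking the brass washer between the nuts with it: 0 until snug, an eighth of a turn is 0.79; it should end between 0.45 and 1.15
- spanner: open-ended steel spanner with a red handle, lying loose on the bench, about 0.2 kg. Origin at its underside, in the middle of its mouth; handle along +y, mouth open to -y. Mouth 37.6 mm wide, prongs 11 mm wide with rounded tips reaching y = -21.5 mm; the mouth's bottom is at y = 22 mm. Head 60 mm wide; head and shank 10 mm thick; shank 18 mm wide to y = 98 mm
- spanner_grip (a point): middle of the red handle, 128 mm along +y from the mouth's centre, 8 mm above the underside. The handle is 20 mm wide (along x), 16 mm thick and 60 mm long
- spanner_mouth (a point): centre of the spanner's mouth, 5 mm above its underside; it lies on the nut's axis when the spanner is fitted, with its underside on the plate or a few mm above it
- tape_kraft: bystander: roll of brown tape, 114 mm across, 48 mm high
- rivet_tin: bystander: round tin, 63 mm across, 27 mm high
- fid: bystander: turned wooden fid, 135 mm long
- pricking_iron: bystander: steel pricking iron lying flat, 104 mm long
- dye_bottle: bystander: black dye bottle, 43 mm across, 83 mm high

How it is judged:
By the outcome, as a careful person would: the job done as asked, in the order asked, and still so for the second after the job is handed in, with the robot touching nothing.
It also fails if it takes over 72 s, if anything falls off the work surface, if the arm or the gripper's body presses on something with over 40 N, if the wrist force passes 120 N, or if a joint passes its speed limit or range.

ROBOT

A 6-joint arm with a two-finger parallel gripper is mounted at the origin on a cart in front of the work surface, level with it; the furniture and walls round the work are solid. World frame = base frame: x ahead of the robot, y to its left, z up, the work surface at z = 0. Lengths are in m, angles in rad, forces in N, time in s.
With the tool pointing down it reaches from about 0.275 to 1 m from the base axis. Payload 8.4 kg.
Tool frame: the origin (TCP) lies on the centre line of the jaws, within the pads' length; the fingertips stand 17 mm ahead of it and the grasp point (between the pads) lies 2 mm behind it (bot.tcp_to_tips is the z of the fingertips in the tool frame, in m); z points along the fingers, y is the line along which they close (so a half turn about z gives the same grasp; the last joint's range is limited). The gripper opens to 85 mm and grips with 20 to 120 N. Pads are 22 mm wide; open, the fingers measure 114 mm over their backs; the gripper's body (76 mm by 85 mm) begins 54 mm behind the grasp point. The pads swing forward as they close: fully open they stand 13 mm farther back than shut.
Start: joints at [-1.155, 0.353, 1.633, -0, 1.155, -0.002], TCP at [0.254, -0.571, 0.248] pointing down, gripper open.
Joint ranges: [-2.63, 2.63], [-0.92, 2.1], [0.06, 2.66], [-1.3, 4.44], [0, 2.69], [-3.02, 3.02]. Speed limits (rad/s): [2.22, 2.22, 2.79, 3.14, 3.14, 3.14].

INTERFACE

Orientations are given as a unit quaternion [x, y, z, w].
In Python, from workcell import bot, hand, kinematics, get_obs, vision, hand_in gives the robot as it stands. The module is installed in compiled form; this text tells all that it offers. Calls block until the motion is done:
- bot.reach(position, orientation): joint-space move of the TCP to a pose.
- bot.servo_line(position, ori=None, velocity=0.15): straight line of the TCP; ori=None keeps the orientation; velocity is the mean speed in m/s.
- bot.goto_joints(angles): joint-space move.
- hand.move_gripper(opening, strength=None): finger opening in m; strength is the grip in N (None keeps the last); returns when the fingers have stopped.
- bot.dwell(seconds).
- kinematics.solve_ik(position, orientation): joint angles nearest the present ones, or None.
- get_obs(): the state.
- vision.read_camera(name): name is "scene" or "side" or "wrist"; returns a dict with "frame" (400x640x3 uint8, red, green, blue), "intrinsics" (3x3 intrinsics, pixels), "view" (4x4, takes a point from world to camera coordinates). Camera axes: x right, y down, z forward; pixel columns grow to the right and rows downward; lengths in m; the calibration is good to about 2 mm. A picture is of the moment at which its call begins. There is no depth.
A pose or a line that the arm cannot do raises bot.IKError and nothing moves.
- hand_in(): hands the job in; it is judged then, once.
The state is a dict: "time_s": time; "joint_pos": joint angles; "joint_vel": joint speeds; "joint_efforts": joint torques, N m; "position": TCP position; "orientation": TCP orientation; "wrist_force": force on the tool from outside, world axes, zero at the start; "ft_torque": the same for the moment, N m; "gripper_width": finger opening in m; "grip_force": force on a finger pad.
Only numpy, scipy, OpenCV 4.12 (cv2) and the standard library are available. Lean on these libraries where they do the work, as an engineer would, in place of code of your own. Each camera call takes 0.05 s, during which the arm holds its last target. There are 200 camera calls.

## Working session

There is one attempt and no reset: what is moved stays moved. The work goes in short steps, each a Python script; the robot and the scene stay as the last script left them, time stands still between calls to the robot, and variables do not carry over. Pictures are saved under pics/ and viewed, at most 10 in all, crops included, and the job is handed in when it is done.

```bash
mkdir -p pics; cat > h.py <<'E'
import numpy as np, cv2
from workcell import bot, hand, kinematics, get_obs, vision, hand_in
def snap(cam,name):
    d=vision.read_camera(cam); cv2.imwrite(f'pics/{name}.png',d['frame'][:,:,::-1]); np.savez(f'pics/{name}.npz',**d); return d
def pix2w(d,u,v,z):
    K,V=d['intrinsics'],d['view']; R,t=V[:3,:3],V[:3,3]; c=-R.T@t
    r=R.T@np.linalg.solve(K,[u,v,1.]); return c+r*(z-c[2])/r[2]
def w2pix(d,p):
    q=d['view'][:3,:3]@np.array(p)+d['view'][:3,3]; q=d['intrinsics']@q; return q[:2]/q[2]
E
python3 - <<'E'
from h import *
a=snap('scene','s0'); b=snap('side','d0'); 
for d in(a,b):
    V=d['view'];print(d['intrinsics'].round(1).tolist(),(-V[:3,:3].T@V[:3,3]).round(3),V[2,:3].round(2))
o=get_obs();print(o['time_s'],o['orientation'],o['position'],bot.tcp_to_tips)
E
```

```text
[[482.0, 0.0, 317.2], [0.0, 482.0, 200.1], [0.0, 0.0, 1.0]] [-0.351 -0.809  0.678] [ 0.63  0.65 -0.43]
[[463.0, 0.0, 319.0], [0.0, 463.0, 196.6], [0.0, 0.0, 1.0]] [ 0.376 -1.044  1.02 ] [ 0.1   0.76 -0.64]
0.1 [ 9.78261183e-01  2.07375611e-01 -1.25903783e-04 -6.30892508e-04] [ 0.25342525 -0.57085012  0.24761986] 0.017
```

View pics/s0.png

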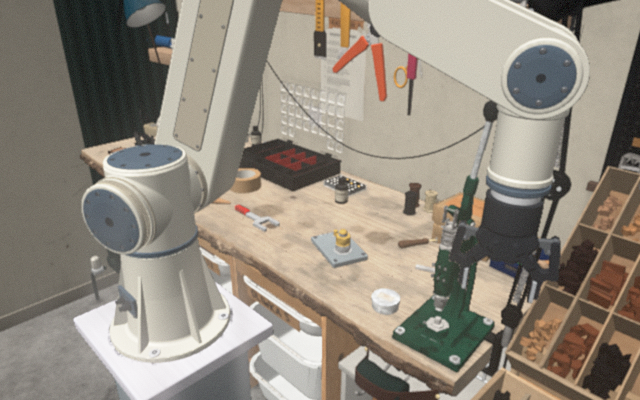

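View pics/d0.png

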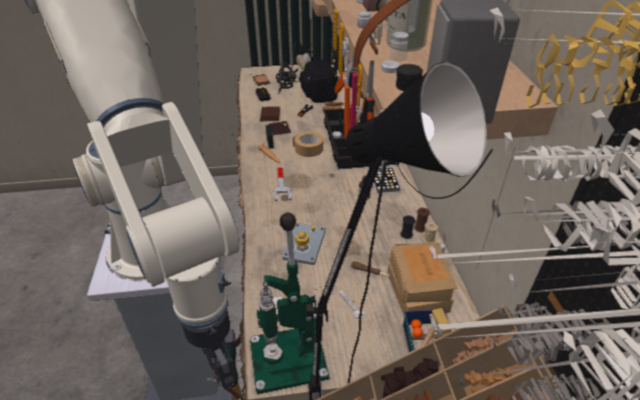

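The scene view shows the spanner (handle near (243,211), mouth near (268,222)) and the bench stop (dome near (342,234)). The side view shows the handle near (281,175), the head near (283,193) and the stop near (302,238). I'll get rough positions from these, then take closer wrist images.

```bash
python3 - <<'E'
from h import *
L=lambda n:dict(np.load(f'pics/{n}.npz'))
a,b=L('s0'),L('d0')
for n,d,u,v,z in [('handle',a,243,211,.01),('mouth',a,270,224,.005),('dome',a,342,231,.077),('handle',b,281,175,.01),('mouth',b,283,195,.005),('dome',b,302,236,.077)]:
    print(n,pix2w(d,u,v,z).round(3))
o=get_obs();R=None
from scipy.spatial.transform import Rotation as Ro
w=vision.read_camera('wrist');V=w['view'];T=Ro.from_quat(o['orientation']).as_matrix()
c=-V[:3,:3].T@V[:3,3];print('cam in tool',T.T@(c-o['position']),'axes',(V[:3,:3]@T).round(2).tolist(),w['intrinsics'][0])
print(Ro.from_quat(o['orientation']).as_matrix().round(2).tolist())
E
```

```text
handle [0.41  0.306 0.01 ]
mouth [0.422 0.189 0.005]
dome [ 0.448 -0.076  0.077]
handle [0.42  0.304 0.01 ]
mouth [0.419 0.195 0.005]
dome [ 0.456 -0.087  0.077]
cam in tool [ 0.06577343  0.00130158 -0.12558122] axes [[-0.0, 1.0, 0.0], [-0.97, -0.0, -0.26], [-0.26, -0.0, 0.97]] [325.13457901   0.         319.6288864 ]
[[0.91, 0.41, -0.0], [0.41, -0.91, 0.0], [0.0, -0.0, -1.0]]
```

```bash
cat >> h.py <<'E'
def q(phi): return [np.cos(phi/2),np.sin(phi/2),0,0]
E
python3 - <<'E'
from h import *
bot.servo_line([.15,-.52,.25],velocity=.25)
bot.servo_line([.15,-.30,.25],velocity=.25)
bot.reach([.31,-.11,.25],q(0))
bot.reach([.47,-.08,.20],q(0)); snap('wrist','w_stop')
bot.reach([.42,.22,.20],q(0)); d=snap('wrist','w_sp')
o=get_obs();print(o['time_s'],o['joint_pos'])
E
```

```text
4.8667 [ 4.77253901e-01  1.75277779e-01  1.99579575e+00 -3.59102418e-04
  9.70155531e-01  2.04937148e+00]
```

View pics/w_stop.png

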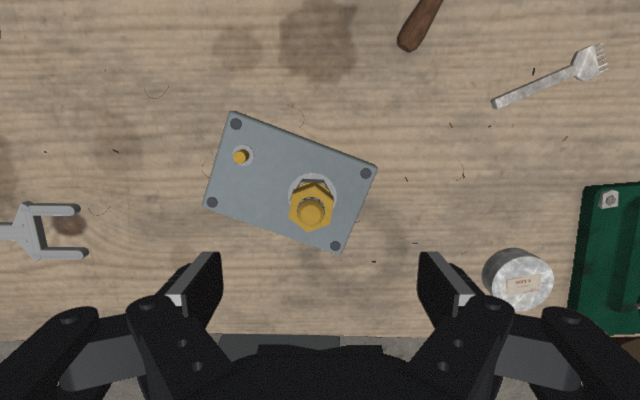

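View pics/w_sp.png

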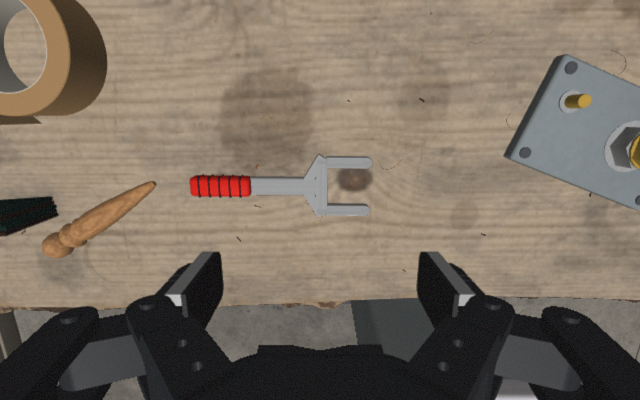

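The stop image shows the plate corners near (235,111), (377,165), (339,254), (203,207), with the pin at (241,156). In the spanner image the handle runs from (190,187) to (251,186), with prong tips near (371,162) and (369,211). Next I'll fit the poses and enlarge the nut.

```bash
cat > fit.py <<'E'
from h import *
from scipy.optimize import least_squares
L=lambda n:dict(np.load(f'pics/{n}.npz'))
def fit(d,loc,px,x0):
    loc=np.array(loc,float)/1e3;px=np.array(px,float)
    def w(p): c,s=np.cos(p[2]),np.sin(p[2]); return np.c_[p[0]+c*loc[:,0]-s*loc[:,1],p[1]+s*loc[:,0]+c*loc[:,1],loc[:,2]]
    f=lambda p:(np.array([w2pix(d,x) for x in w(p)])-px).ravel()
    r=least_squares(f,x0);return r.x,r.fun.reshape(-1,2).round(1).tolist()
E
python3 - <<'E'
from fit import *
a,b=L('w_stop'),L('w_sp')
p,r=fit(a,[[50,100,16],[50,-50,16],[-50,-50,16],[-50,100,16]],[[235,111],[377,165],[339,254],[203,207]],[.45,-.08,0.]);print('stop',p,r)
print('pin at',w2pix(a,[p[0]+np.cos(p[2])*.015-np.sin(p[2])*.075,p[1]+np.sin(p[2])*.015+np.cos(p[2])*.075,.034]),'dome',w2pix(a,[p[0],p[1],.077]))
f=b['frame'].astype(int);m=(f[...,0]>120)&(f[...,1]<70)&(f[...,2]<70);m[:,:150]=0;v,u=np.nonzero(m[100:280]);print('red',u.mean(),v.mean()+100,u.min(),u.max())
s,r=fit(b,[[0,158,8],[0,98,10],[29,-21.5,10],[-29,-21.5,10],[18.8,22,10],[-18.8,22,10]],[[190,187],[251,186],[371,158],[369,215],[325,168],[325,206]],[.42,.19,0.]);print('sp',s,r)
hexa=[]
c=np.array(w2pix(a,[p[0],p[1],.04])).astype(int)
cr=lambda d,c,k,h:cv2.resize(d['frame'][max(0,c[1]-h):c[1]+h,max(0,c[0]-h):c[0]+h,::-1],None,fx=k,fy=k,interpolation=cv2.INTER_CUBIC)
i1=cr(a,c,10,29);print('crop1 origin',c-29)
i2=cv2.resize(b['frame'][120:205,140:400,::-1],None,fx=3,fy=3,interpolation=cv2.INTER_CUBIC)[:,:780]
cv2.imwrite('pics/c1.png',i1);cv2.imwrite('pics/c2.png',i2)
E
```

```text
stop [ 0.4576983  -0.07559433 -0.36541069] [[-4.6, -2.5], [3.9, 1.6], [2.9, 2.6], [-1.8, -0.3]]
pin at [240.55795056 156.59466838] dome [312.0996364  214.56912842]
red 219.74257425742573 186.47634763476347 190 249
sp [ 0.41675549  0.19000301 -0.00128877] [[-0.0, -0.4], [-1.5, 1.0], [-0.0, -0.1], [-0.4, -0.0], [1.1, 0.3], [0.9, -0.7]]
crop1 origin [284 173]
```

View pics/c1.png

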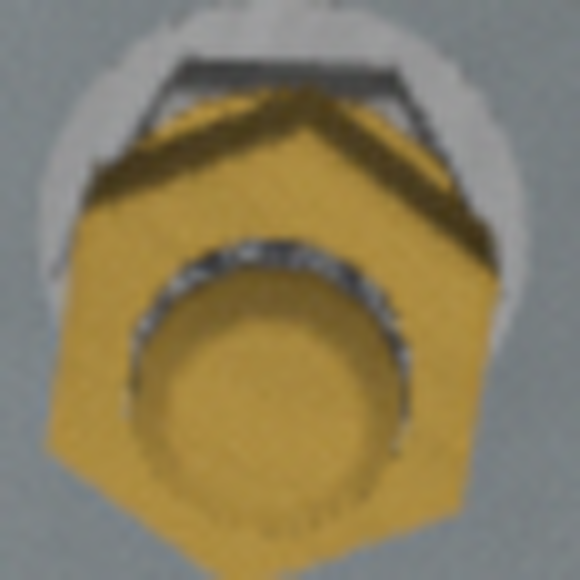

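View pics/c2.png

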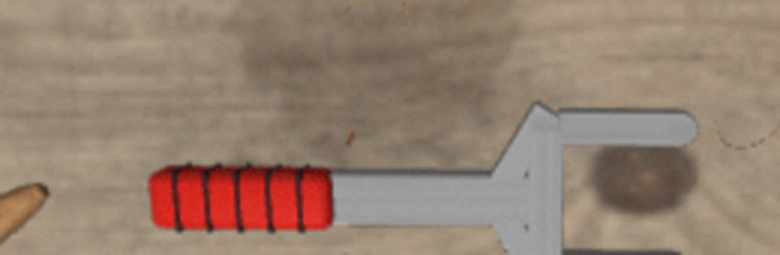

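In the crop, the jam nut's top corners are near crop (90,205), (305,120), (495,275), (460,510), (255,580), (45,450). The steel nut's far lower edge runs from (180,62) to (400,70). The second crop shows the spanner aligned with world y. A view turned by half a turn will cancel the camera bias.

```bash
cat > nut.py <<'E'
from fit import *
from scipy.optimize import minimize
def brass(d,c,h=45):
    f=cv2.cvtColor(d['frame'],cv2.COLOR_RGB2HSV);m=((f[...,0]>14)&(f[...,0]<32)&(f[...,1]>110)).astype(np.uint8)
    k=np.zeros_like(m);c=np.int32(c);k[c[1]-h:c[1]+h,c[0]-h:c[0]+h]=1;m*=k
    n,l,s,_=cv2.connectedComponentsWithStats(m);i=1+np.argmax(s[1:,4]);m=(l==i).astype(np.uint8)
    hull=cv2.convexHull(cv2.findContours(m,0,2)[0][0]);o=np.zeros_like(m);cv2.fillPoly(o,[hull],1);return o
def fitnut(d,p0):
    S=4;m=brass(d,w2pix(d,[p0[0],p0[1],.05]));M=cv2.resize(m,None,fx=S,fy=S,interpolation=cv2.INTER_NEAREST)
    def cost(p):
        x,y,a=p[:3];P=[[x+.020785*np.cos(a+np.pi/6+i*np.pi/3),y+.020785*np.sin(a+np.pi/6+i*np.pi/3),z] for i in range(6) for z in(.0395,.0615)]
        P+=[[x+p[3]*np.cos(t),y+p[3]*np.sin(t),.0365] for t in np.arange(0,6.28,.2)]
        P+=[[x+.011*np.cos(t),y+.011*np.sin(t),.070] for t in np.arange(0,6.28,.3)]
        h=cv2.convexHull(np.float32([(w2pix(d,k)+.5)*S for k in P]));o=np.zeros_like(M);cv2.fillConvexPoly(o,np.int32(h*16),1,shift=4)
        return float((o!=M).sum())/S/S
    b=None
    for a in np.arange(-.5,.5,.17):
        r=minimize(cost,[p0[0],p0[1],a,.018],method='Nelder-Mead',options=dict(initial_simplex=np.array([p0[0],p0[1],a,.018])+np.vstack([np.zeros(4),np.diag([.003,.003,.12,.002])]),maxiter=250))
        if b is None or r.fun<b.fun:b=r
    return b.x,b.fun,m.sum()
E
python3 - <<'E'
from nut import *
a=L('w_stop')
print(*fitnut(a,[.4577,-.0756]))
C=[[284+u/10,173+v/10] for u,v in [(180,62),(400,70)]]
A,B=[pix2w(a,*c,.0165) for c in C];print('steel edge',A,B,np.arctan2(*(A-B)[[0,1]]*[-1,1]))
bot.reach([.33,.05,.25],q(np.pi/2)) # back off, then round
bot.reach([.4457,-.08,.20],q(np.pi)); d=snap('wrist','w_pi')
print(*fitnut(d,[.4577,-.0756])); print(get_obs()['time_s'],get_obs()['joint_pos'])
c=np.array(w2pix(d,[.4577,-.0756,.03])).astype(int);print('crop origin',c-29)
cv2.imwrite('pics/c3.png',cv2.resize(d['frame'][c[1]-40:c[1]+40,c[0]-55:c[0]+75,::-1],None,fx=6,fy=6,interpolation=cv2.INTER_CUBIC));print(c-[55,40])
E
```

```text
[ 0.45781793 -0.07395598 -0.67549962  0.01851684] 57.625 1736
steel edge [ 0.47445505 -0.06452964  0.0165    ] [ 0.47365544 -0.08576302  0.0165    ] -0.0376403412297707
[ 0.45678683 -0.0741488  -0.67637873  0.01866278] 65.375 1730
8.2417 [-1.80439207e-01  1.42361909e-01  2.03701730e+00  7.13280104e-05
  9.62205979e-01 -1.75085371e+00]
crop origin [296 171]
[270 160]
```

View pics/c3.png

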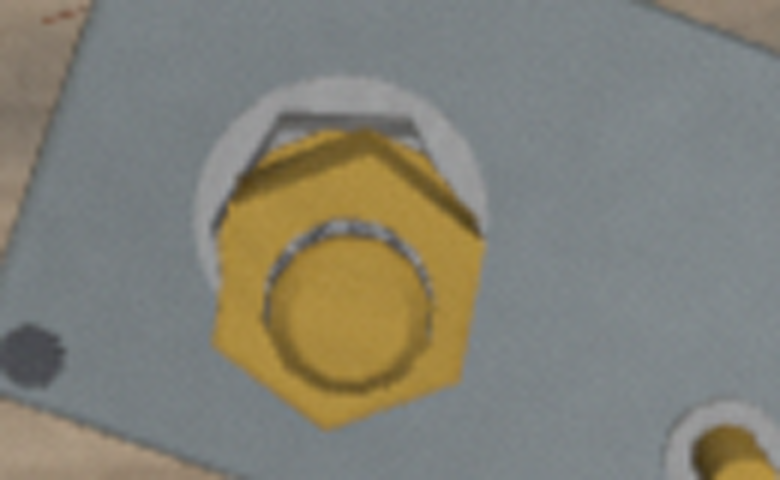

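The half-turn view agrees with the first: nut axis at (0.4573, -0.0741), jam flat angle about 0.371 (mod 60°), steel nut edge near pixels (316,179)–(339,180). From that, the steel nut yaw is about -0.04 and the stop yaw about -0.38. Now I'll grasp the spanner.

```bash
cat >> h.py <<'E'
AX=np.array([.4573,-.0741])
def sp_pose(d,yaw,zt,lat=0.):
    "TCP pose putting the mouth d metres out along the handle from the nut axis"
    c,s=np.cos(yaw),np.sin(yaw); p=AX+np.array([c*lat-s*(d+.128),s*lat+c*(d+.128)])
    return [p[0],p[1],zt],q(np.pi/2+yaw)
def st(t=''):
    o=get_obs();print(t,round(o['time_s'],2),'p',np.round(o['position'],4),'F',np.round(o['wrist_force'],1),'T',np.round(o['ft_torque'],2),'w',round(o['gripper_width'],4),'g',np.round(o['grip_force'],1));return o
E
python3 - <<'E'
from nut import *
d=L('w_pi');A,B=[pix2w(d,*c,.0165) for c in ((316.3,179.2),(338.7,180))];print('edge',A,B,np.arctan2(*(B-A)[[0,1]]*[1,-1]))
hand.move_gripper(.05,60)
bot.reach([.33,.08,.2],q(np.pi/2))
bot.reach([.417,.318,.10],q(np.pi/2-.0013))
bot.servo_line([.417,.318,.0205],velocity=.08); st('down')
hand.move_gripper(0.,80); st('grip')
bot.servo_line([.417,.318,.075],velocity=.1); st('lift')
p,o=sp_pose(.060,-.038,.075); bot.servo_line(p,o,velocity=.12); st('pre')
snap('side','d1');snap('scene','s1')
E
```

```text
edge [ 0.44033179 -0.08386949  0.0165    ] [ 0.44114655 -0.06221413  0.0165    ] 3.1039862606611046
down 12.62 p [0.4173 0.3182 0.0209] F [-0.6 -0.8 -0.3] T [ 0.03  0.02 -0.03] w 0.0499 g 0.0
grip 13.0 p [0.4173 0.3182 0.0213] F [-1.1 -0.1  7.9] T [-0.18  0.22 -0.07] w 0.0173 g 78.9
lift 13.69 p [0.4168 0.3178 0.0747] F [ 0.5  0.  -2.7] T [0.14 0.03 0.02] w 0.0177 g 78.3
pre 15.59 p [0.4644 0.1142 0.075 ] F [-1.4 -0.3 -2.4] T [ 0.09 -0.   -0.01] w 0.0175 g 78.3
```

```bash
python3 - <<'E'
from nut import *
Y=-.038
p,o=sp_pose(.060,Y,.040); bot.servo_line(p,o,velocity=.1); o0=st('low'); f0=np.array(o0['wrist_force'])
for d in (.05,.042,.036,.03,.025,.02,.015,.01,.005,.002,0):
    p,o=sp_pose(d,Y,.040); bot.servo_line(p,o,velocity=.04); b=st(f'd={d}')
    if np.linalg.norm(np.array(b['wrist_force'])-f0)>10: print('STOP');break
E
```

```text
low 16.19 p [0.4642 0.1138 0.0398] F [-0.6  0.8 -3.1] T [ 0.14 -0.06  0.01] w 0.0178 g 78.4
d=0.05 16.59 p [0.4642 0.1035 0.0403] F [ 0.4 -0.  -2.2] T [ 0.16 -0.02 -0.04] w 0.0175 g 78.4
d=0.042 16.94 p [0.4637 0.0955 0.04  ] F [ 0.6  0.4 -2.2] T [ 0.16 -0.07  0.04] w 0.0176 g 78.4
d=0.036 17.24 p [0.4635 0.0895 0.04  ] F [ 1.2  0.2 -2.4] T [ 0.15 -0.02 -0.03] w 0.0178 g 78.4
d=0.03 17.54 p [0.4633 0.0836 0.04  ] F [ 0.  -0.1 -3. ] T [0.15 0.03 0.01] w 0.0174 g 78.4
d=0.025 17.82 p [0.4631 0.0786 0.04  ] F [-0.3  0.4 -2.2] T [ 0.17  0.01 -0.03] w 0.0178 g 78.4
d=0.02 18.09 p [0.4629 0.0736 0.04  ] F [-0.5  0.4 -3. ] T [ 0.14 -0.01  0.03] w 0.0175 g 78.4
d=0.015 18.37 p [0.4627 0.0686 0.04  ] F [-0.   0.6 -2.3] T [ 0.18  0.01 -0.05] w 0.0179 g 78.4
d=0.01 18.64 p [0.4625 0.0636 0.04  ] F [-0.4 -0.2 -2.8] T [ 0.12  0.   -0.02] w 0.018 g 78.4
d=0.005 18.92 p [0.4623 0.0586 0.04  ] F [-0.3 -0.7 -3.3] T [ 0.07 -0.02  0.01] w 0.0177 g 78.4
d=0.002 19.17 p [0.4622 0.0557 0.04  ] F [ 0.2  0.2 -2.3] T [ 0.14 -0.07 -0.01] w 0.0179 g 78.4
d=0 19.42 p [0.4623 0.054  0.04  ] F [ 0.8  3.3 -2.3] T [ 0.56 -0.02  0.04] w 0.0179 g 78.4
```

```bash
python3 - <<'E'
from nut import *
ys=list(np.arange(-.08,-.30,-.045))+list(np.arange(-.31,-.46,-.01))
base=None
for y in ys:
    p,o=sp_pose(.001,y,.040); bot.servo_line(p,o,velocity=.05); b=st(f'y={y:.3f}')
    t=np.dot(b['wrist_force'][:2],[-np.cos(y),-np.sin(y)]); print('   tang',round(t,2))
    if t>5 or np.linalg.norm(b['wrist_force'])>14: print('STOP');break
E
```

```text
y=-0.080 19.68 p [0.4676 0.0544 0.04  ] F [-0.2  0.7 -3.6] T [ 0.15 -0.05 -0.02] w 0.0177 g 78.4
   tang 0.24
y=-0.125 19.94 p [0.4731 0.0538 0.0399] F [-0.2  0.2 -2.8] T [ 0.08 -0.   -0.02] w 0.0176 g 78.5
   tang 0.21
y=-0.170 20.21 p [0.4787 0.053  0.0399] F [-0.1 -0.8 -1.3] T [-0.   -0.02  0.01] w 0.0176 g 78.5
   tang -0.07
y=-0.215 20.48 p [0.4845 0.0519 0.0399] F [-0.8  0.2 -3.1] T [ 0.07  0.05 -0.01] w 0.0175 g 78.5
   tang 0.81
y=-0.260 20.74 p [0.4902 0.0506 0.0399] F [-0.5  0.  -1.6] T [0.15 0.04 0.  ] w 0.0174 g 78.5
   tang 0.53
y=-0.310 21.02 p [0.4964 0.0488 0.0399] F [-0.1  0.3 -2.2] T [ 0.17  0.03 -0.02] w 0.0177 g 78.6
   tang 0.2
y=-0.320 21.27 p [0.4976 0.0484 0.04  ] F [-1.3  0.9 -3. ] T [ 0.21  0.12 -0.08] w 0.018 g 78.5
   tang 1.49
y=-0.330 21.52 p [0.499  0.0479 0.04  ] F [-0.7  0.9 -2.5] T [ 0.25  0.16 -0.1 ] w 0.0175 g 78.5
   tang 0.98
y=-0.340 21.77 p [0.5003 0.0475 0.04  ] F [-0.7  0.8 -2.3] T [ 0.2   0.12 -0.14] w 0.0176 g 78.5
   tang 0.88
y=-0.350 22.02 p [0.5015 0.047  0.0399] F [-1.8  1.1 -2.8] T [ 0.26  0.15 -0.11] w 0.0174 g 78.5
   tang 2.1
y=-0.360 22.27 p [0.5027 0.0466 0.04  ] F [-1.8  1.  -2.9] T [ 0.24  0.24 -0.11] w 0.0177 g 78.6
   tang 2.04
y=-0.370 22.52 p [0.5032 0.0464 0.0399] F [-3.7  3.5 -0.9] T [0.74 0.56 0.08] w 0.0177 g 78.8
   tang 4.71
y=-0.380 22.77 p [0.5036 0.0463 0.0397] F [-6.9  7.4  1.1] T [1.25 1.06 0.38] w 0.0177 g 79.1
   tang 9.17
STOP
```

```bash
python3 - <<'E'
from nut import *
Y=-.367
p,o=sp_pose(.001,Y,.040); bot.servo_line(p,o,velocity=.05); b=st('back')
for z in np.arange(.039,.0335,-.0007):
    p,o=sp_pose(.001,Y,z); bot.servo_line(p,o,velocity=.03); b=st(f'z={z:.4f}')
    if b['wrist_force'][2]>3: break
hand.move_gripper(.045); st('open')
p,o=sp_pose(.001,Y,.15); bot.servo_line(p,o,velocity=.15); st('up')
d=snap('side','d2');e=snap('scene','s2')
c=lambda d:cv2.resize(d['frame'][slice(*(np.array([-50,50])+int(w2pix(d,[.47,-.03,.02])[1]))),slice(*(np.array([-65,65])+int(w2pix(d,[.47,-.03,.02])[0]))),::-1],None,fx=3,fy=3,interpolation=cv2.INTER_CUBIC)
cv2.imwrite('pics/c4.png',np.hstack([c(d),c(e)]))
E
```

```text
back 23.02 p [0.5032 0.0464 0.0399] F [-2.5  3.8 -1.5] T [0.71 0.6  0.04] w 0.0175 g 78.7
z=0.0390 23.27 p [0.5032 0.0464 0.0389] F [-4.2  4.1 -0.9] T [0.61 0.71 0.03] w 0.0177 g 79.0
z=0.0383 23.52 p [0.5032 0.0464 0.0383] F [-3.5  4.   0.6] T [ 0.51  0.76 -0.08] w 0.0179 g 79.1
z=0.0376 23.77 p [0.5032 0.0464 0.0376] F [-4.2  4.3  2.2] T [0.49 0.82 0.02] w 0.0178 g 79.2
z=0.0369 24.02 p [0.5032 0.0464 0.037 ] F [-4.2  4.6  1.6] T [0.42 0.87 0.04] w 0.0177 g 79.3
z=0.0362 24.27 p [0.5033 0.0464 0.0367] F [-7.2  3.7  7.8] T [ 0.31  1.24 -0.01] w 0.0174 g 80.1
open 24.64 p [0.5042 0.0462 0.0363] F [-1.  -1.1 -0.4] T [-0.04 -0.01 -0.01] w 0.0453 g 0.0
up 25.55 p [0.5031 0.0463 0.1494] F [-0.4  0.3  0.1] T [-0.03  0.01 -0.02] w 0.0448 g 0.0
```

View pics/c4.png

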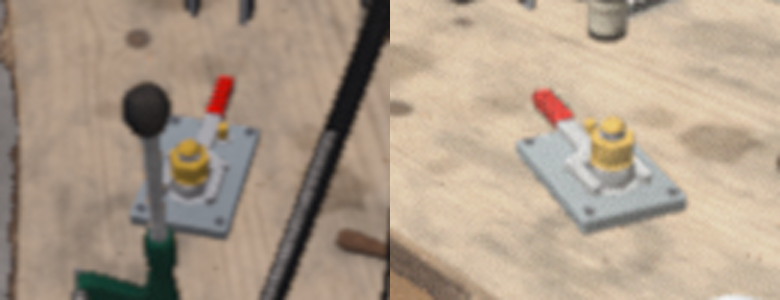

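The picture shows the spanner lying on the nut with its shank against the pin (side crop: handle (220,95), pin (223,130)). Now I'll re-measure the jam nut, grip it and turn it, watching the torque.

```bash
python3 - <<'E'
from nut import *
import json
bot.reach([.4457,-.08,.20],q(np.pi)); d=snap('wrist','w_pi2'); r=fitnut(d,[.4573,-.0741]);print(*r)
a=r[0][2]; phi=np.pi/2+a; 
while phi<3.6: phi+=np.pi/3
while phi>4.25: phi-=np.pi/3
print('phi',phi)
hand.move_gripper(.056,30)
bot.reach([*AX,.13],q(phi)); st(); print(get_obs()['joint_pos'])
bot.servo_line([*AX,.060],velocity=.08); st('down')
hand.move_gripper(0.,30); st('grip')
E
```

```text
[ 0.45681448 -0.07432465  0.12437443  0.01852797] 57.0625 1739
phi 3.78956585971385
 28.52 p [ 0.4574 -0.0741  0.1302] F [ 0.3  0.2 -0.3] T [-0.02  0.03  0.02] w 0.0563 g 0.0
[-1.63881781e-01  2.66185944e-01  2.07502192e+00 -1.55673530e-05
  8.00600993e-01 -2.37976747e+00]
down 29.55 p [ 0.4577 -0.0742  0.0603] F [ 0.5 -0.2  0.1] T [ 0.01 -0.   -0.03] w 0.0557 g 0.0
grip 29.86 p [ 0.4572 -0.0736  0.0607] F [-1.3  5.9  7.6] T [ 0.86  0.32 -0.  ] w 0.0354 g 30.6
```

```bash
python3 - <<'E'
from nut import *
hand.move_gripper(0.,60)
b=st('start'); j=np.array(b['joint_pos']); t0=b['ft_torque'][2]; j0=j[5]; onset=None; n=0
ang=0
while ang<2.2:
    ang+=.05; k=j.copy(); k[5]=j0+ang; bot.goto_joints(k); b=get_obs(); t=b['ft_torque'][2]-t0
    print(f"{ang:.2f} act {b['joint_pos'][5]-j0:.3f} T {t:.2f} F {np.round(b['wrist_force'],1)} t {b['time_s']:.1f}")
    if onset is None and abs(t)>.3:
        n+=1
        if n==2: onset=ang-.05-.025; print('onset',onset)
    elif onset is None: n=0
    if onset is not None and ang>=onset+.77: break
    if np.linalg.norm(b['wrist_force'])>40 or abs(t)>2: print('ABORT');break
st('end')
E
```

```text
start 30.07 p [ 0.4572 -0.0736  0.0608] F [-2.5  5.3 10.3] T [ 0.9   0.5  -0.07] w 0.0345 g 63.1
0.05 act 0.049 T 0.05 F [-0.9  1.7  0.4] t 30.3
0.10 act 0.098 T 0.02 F [-1.2  2.5  2.2] t 30.6
0.15 act 0.148 T 0.04 F [-2.2  2.8  5.3] t 30.8
0.20 act 0.197 T 0.04 F [-1.8  3.5  5.4] t 31.1
0.25 act 0.247 T 0.05 F [-2.4  3.7  4.9] t 31.3
0.30 act 0.297 T 0.05 F [-1.8  2.6  5.1] t 31.6
0.35 act 0.347 T 0.07 F [-2.8  3.3  5.2] t 31.8
0.40 act 0.397 T 0.05 F [-1.5  3.4  5.8] t 32.1
0.45 act 0.447 T 0.03 F [-3.1  2.9  5.4] t 32.3
0.50 act 0.497 T 0.03 F [-1.7  3.5  6.4] t 32.6
0.55 act 0.547 T 0.04 F [-1.8  2.   5.5] t 32.8
0.60 act 0.597 T 0.07 F [-1.8  3.9  5.7] t 33.1
0.65 act 0.647 T 0.27 F [-2.3  3.3  5.6] t 33.3
0.70 act 0.697 T 0.29 F [-2.7  4.5  5.5] t 33.6
0.75 act 0.747 T 0.38 F [-2.7  4.2  5.4] t 33.8
0.80 act 0.797 T 0.40 F [-2.3  4.   6.3] t 34.1
onset 0.7250000000000001
0.85 act 0.847 T 0.35 F [-2.5  3.8  6.5] t 34.3
0.90 act 0.897 T 0.34 F [-2.6  4.9  5.7] t 34.6
0.95 act 0.947 T 0.35 F [-3.2  4.8  5.5] t 34.8
1.00 act 0.997 T 0.34 F [-2.   3.3  5.5] t 35.1
1.05 act 1.047 T 0.36 F [-1.9  4.4  5.3] t 35.3
1.10 act 1.097 T 0.37 F [-2.4  4.5  6.3] t 35.6
1.15 act 1.147 T 0.36 F [-2.3  4.5  6.7] t 35.8
1.20 act 1.197 T 0.41 F [-2.4  4.   6.4] t 36.1
1.25 act 1.247 T 0.41 F [-1.7  4.8  6.8] t 36.3
1.30 act 1.297 T 0.41 F [-2.   5.1  6.7] t 36.6
1.35 act 1.347 T 0.41 F [-2.1  4.3  6.3] t 36.8
1.40 act 1.397 T 0.36 F [-1.9  4.8  7.2] t 37.1
1.45 act 1.447 T 0.41 F [-2.6  4.9  6.4] t 37.3
1.50 act 1.497 T 0.43 F [-3.   4.3  6.4] t 37.6
end 37.58 p [ 0.457  -0.0733  0.0609] F [-3.   4.3  6.4] T [0.82 0.55 0.36] w 0.0344 g 63.6
```

```bash
python3 - <<'E'
from nut import *
hand.move_gripper(.056); st('open')
bot.servo_line([*AX,.15],velocity=.12)
bot.reach([.42,-.05,.20],q(np.pi)); d=snap('wrist','w_end'); print(*fitnut(d,[.4573,-.0741])); st()
cv2.imwrite('pics/c5.png',cv2.resize(d['frame'][100:300,180:440,::-1],None,fx=3,fy=3,interpolation=cv2.INTER_CUBIC))
E
```

```text
open 37.92 p [ 0.4574 -0.0737  0.0608] F [ 0.1 -0.9 -0.1] T [-0.02 -0.    0.04] w 0.0561 g 0.0
[ 0.45653469 -0.07409147 -0.3007174   0.01832986] 66.0 1730
 39.65 p [ 0.4199 -0.0501  0.1994] F [-0.4  0.1 -0.6] T [-0.    0.06  0.  ] w 0.0559 g 0.0
```

View pics/c5.png

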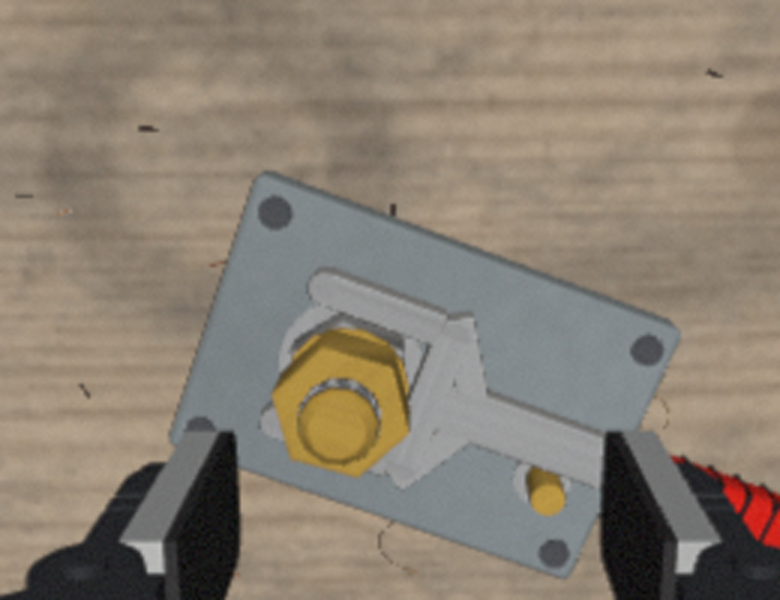

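The picture shows the spanner seated on the nut with its shank along the pin foot (crop (540,475)). The jam nut turned 1.47 rad in all, about 0.8 rad past snug.

```bash
python3 -c "
from h import *
print(hand_in())"
```

```text
the job is handed in; nothing more can be done
None
```

The job is handed in at about 40 s of the 72 s allowed: the spanner is on the steel nut with its shank against the pin, and the jam nut is about 0.8 rad (an eighth of a turn) past snug by torque and camera. No verdict came back from the hand-in.

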